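# Unpin, unlatch and hold open the spring gate of a tacking jig

## Robot

A 6-joint arm with a two-finger parallel gripper is mounted at the origin on the work surface; the furniture and walls round the work are solid. World frame = base frame: x ahead of the robot, y to its left, z up, the work surface at z = 0. Lengths are in m, angles in rad, forces in N, time in s.
With the tool pointing down it reaches from about 0.35 to 0.975 m from the base axis. Payload 4.9 kg.
Tool frame: the origin (TCP) lies midway between the tips of the shut fingers; the grasp point (between the pads) lies 19 mm behind it; z points along the fingers, y is the line along which they close (so a half turn about z gives the same grasp; the last joint's range is limited). The gripper opens to 85 mm and grips with 20 to 120 N. Pads are 22 mm wide; open, the fingers measure 114 mm over their backs; the gripper's body (76 mm by 85 mm) begins 54 mm behind the grasp point. The pads swing forward as they close: fully open they stand 13 mm farther back than shut.
Start: joints at [1.132, 0.053, 1.613, -0, 1.476, -0.119], TCP at [0.196, 0.593, 0.231] pointing down, gripper open.
Joint ranges: [-3.01, 3.01], [-1.01, 2.22], [0.06, 2.58], [-1.02, 4.17], [0.09, 2.62], [-3.14, 3.14]. Speed limits (rad/s): [2.57, 2.57, 3.14, 3.14, 3.14, 3.14].

## Interface

Orientations are given as a rotation vector (axis times angle).
In Python, from station import ctrl gives the robot as it stands.
- The arm moves only by the shell command python3 -m handwheel 'ROWS' [FORCE]. ROWS is JSON, a list of rows, each an object with "gripper": the gripper command: -1 is fully open, 1 is shut, values between are in proportion; "offset": the shift along the tool's x, y, z in mm, a list of three; "rotation": the turn, a rotation vector about the tool's x, y, z in rad, a list of three. A call has exactly 8 rows; each row is the pose to reach, as a shift and turn from the pose commanded when the call began, along the tool's axes at that moment; what a row does not reach only later rows make up. A row lasts 1/8 s, in which the tool goes at most 62.5 mm and 10.7 degrees, less where a joint would pass 70% of its speed; a pose out of reach is approached as far as the arm can. A call with a gripper value outside its range is refused whole. The fingers move at their own pace and stop on an object; FORCE is the grip in N (left out, the last holds). Time passes only in rows, so rows that repeat a pose let the fingers close, or fill a call up. It gives the time, the measured TCP pose, the force, the opening and the grip force at its end, in the units of the state.
- ctrl.get_obs(): the state, without advancing time (a new reading comes with each control period).
- ctrl.get_image(name): name is "scene" or "top" or "wrist"; returns a dict with "image" (400x640x3 uint8, red, green, blue), "fovy" (degrees; the focal length in pixels is half the picture's height over the tangent of half this angle, whatever the lens; pixels are square), "cx", "cy" (the principal point, pixels), "xyz" and "attitude" of the camera in the world. Camera axes: x right, y up, looking along -z (the intrinsics and any distortion apply to the point x, -y, -z); pixel columns grow to the right and rows downward; lengths in m; the calibration is good to about 2 mm. A picture is of the moment at which its call begins. There is no depth.
- ctrl.finish_job(): hands the job in; it is judged then, once.
The state is a dict: "t": time; "q": joint angles; "dq": joint speeds; "effort": joint torques, N m; "tool_pos": TCP position; "tool_rot": TCP orientation; "contact_force": force on the tool from outside, world axes, zero at the start; "wrist_torque": the same for the moment, N m; "opening": finger opening in m; "grip_force": force on a finger pad.
Only numpy, scipy, OpenCV 4.12 (cv2) and the standard library are available. Lean on these libraries where they do the work, as an engineer would, in place of code of your own. Each camera call takes 0.05 s, during which the arm holds its last target. There are 200 camera calls.

## Task

The tacked ring and plate in the jig are to be lifted out from the far side of the table: pull the T-handled locking pin straight up out of the jig's gate and stand it fully home in the parking socket (upright tube) on the jig. Then squeeze the main catch (in line with the gate) so that the gate springs onto its safety catch, squeeze the safety catch, and swing the gate out past its ball check until it stands wide open, square to its shut position; do not knock the tacked part about in the nest. The gate springs back if left, so finish while still holding it wide open.

Things in the scene. Friction and masses are not known exactly. Their poses are not given: they have to be found in the camera images.
- jig: steel tacking jig, fixed to the table. Origin on the vertical hinge axis of its gate, at table height; x points out of its mouth (away from the robot), y runs along the shut gate from the hinge to the catches, z up. The (x, y) in the other entries are in this frame, mm; heights are above the table
- gate (a joint): gate angle, rad: 0 shut (along jig y), growing as it swings out towards jig x; 1.57 square out, stop 1.85. Spring hinge, 0.55 N m/rad, resting at 0.72: pushes the shut gate out, pulls the wide gate back. Main catch freed: springs to 0.37, stopped by the safety catch; that freed: to about 0.72. A ball check resists from about 0.9 to 1.2: opening takes up to 0.7 N m there
- gate_hinge (a point): point on the vertical hinge axis of the gate, at the height of the middle of the knob (95 mm)
- gate_knob (a point): middle of the round black upright knob on top of the gate: 16 mm in diameter, from 76 to 110 mm height, 100 mm from the hinge axis; it moves with the gate. The spring pulls the wide gate back with about 5 N at the knob
- gate_leaf: the gate, a frame of 10 mm steel bar up to 62 mm high, reaching 127 mm from the hinge axis, with a lug for the pin and the knob. Origin on the hinge axis at table height, y along the gate from the hinge: it turns with the gate
- pin: loose steel locking pin, upright through the gate's lug and the block below at (45, 58). Shank 10 mm in diameter, 38 mm long, under a 20 mm collar; neck and T bar above. Origin on its axis at the collar's underside, z up, y along the T bar. Spring balls in the block hold its groove: about 10 N straight up to start it, free of block and lug after 38 mm
- pin_bar (a point): middle of the pin's T bar: flat-sided, 12 mm wide, 14 high, 46 long, 34 mm above the pin's origin (86 mm above the table at the start); it lies within 0.35 rad of jig y. The gate's top is 24 mm lower, so pinch the bar across with the finger ends
- pin_tip (a point): centre of the pin's lower end, 38 mm below its origin
- park (a point): centre of the mouth of the parking socket, an upright steel tube on the jig's base at (-75, 140), rim 54 mm above the table: bore 16 mm, 40 mm deep, outside 24 mm. When the pin is fully home its collar sits on this rim
- main_catch (a joint): travel of the main catch's trigger, m: 0 sprung out (locked), 0.018 squeezed home; it frees the gate somewhere between 0.008 and 0.012. 3.6 N to start, 9 N at the end; springs back when let go
- main_grip (a point): main catch, in line with the shut gate (x 10.5): upright trigger (8 thick, 16 wide, outer face y 161) to be squeezed towards a fixed rest (outer face y 205, 22 wide), both up to 85 mm high, housing below 46 mm. Outer faces 44 mm apart free, 26 mm squeezed. Point: middle of the squeezed pair (y 192) at 70 mm; fingers closing evenly about it drive the trigger home
- safety_catch (a joint): travel of the safety catch's trigger, m: values, springs and freeing travel as for the main catch. It can free the gate only after the main catch has let the gate spring onto it
- safety_grip (a point): the same point of the safety catch, which is built alike and stands 44 mm further out along jig x (x 54.5)
- post_clamp: in the way, not part of the job: a table clamp on a serrated post at the table's right edge; its post and arm reach 0.28 m above the table, from x 0.36 to 0.44 and y -0.35 to -0.19 (world, m); pass over it or round it. Right of and beyond it a black fume hood hangs, its lowest parts 0.15 to 0.25 m above table height, over x > 0.48, y < -0.14
- workpiece: the tacked part in the jig's nest behind the gate, at (-48, 70): a plain steel plate 60 x 60 x 10 mm with a steel ring, 64 mm across and 26 mm high, tack-welded on it; loose, about 0.3 kg. Origin at the centre of the plate's underside

How it is judged:
On the way, in this order (a step that is already met when the one before it is completed fails the run):
1. the locking pin is pulled out of the gate and stands fully home in the parking socket, let go (horizontal distance between pin and park below 0.006 m and z of pin in the frame of park below 0.006 m and angle between pin's own z axis and vertical below 0.15 rad and contact force between the fingers and pin below 0.1 N), for 0.2 s.
2. the main catch has been squeezed and the gate has sprung onto the safety catch (value of joint gate between 0.3 and 0.5 rad), for 0.2 s.
3. the safety catch has been squeezed and the gate has sprung free of it (value of joint gate above 0.6 rad), for 0.2 s.
4. the gate has been swung past its ball check (value of joint gate above 1.38 rad), for 0.2 s.
At the end, for the whole second after the job is handed in: the gate stands still at more than 1.45 rad (83 degrees), held there by the robot (contact force over 1.5 N); the pin stands in the parking socket within 6 mm of its axis, collar within 6 mm of the rim and within 0.15 rad of upright; the tacked part is within 15 mm of where it lay (value of joint gate above 1.45 rad and velocity of joint gate between -0.15 and 0.15 rad/s and contact force between any of the fingers, the arm and gate_leaf above 1.5 N and horizontal distance between pin and park below 0.006 m and z of pin in the frame of park below 0.006 m and angle between pin's own z axis and vertical below 0.15 rad and distance of workpiece from where it was at the start of the episode below 0.015 m); the arm keeps its last pose, push and grip.
It fails at once if the tacked part is knocked out of place (more than 25 mm) (distance of workpiece from where it was at the start of the episode above 0.025 m).
It also fails if it takes over 72 s, if anything falls off the work surface, if the arm or the gripper's body presses on something with over 40 N, if the wrist force passes 120 N, or if a joint passes its speed limit or range.

## Working session

There is one attempt and no reset: what is moved stays moved. The work goes in short steps, Python scripts to look and compute and a shell command to move; the robot and the scene stay as the last step left them, time stands still between calls to the robot, and variables do not carry over. Pictures are saved under pics/ and viewed, at most 10 in all, crops included, and the job is handed in when it is done.

```bash
ls; mkdir -p pics; python3 - <<'E'
from station import ctrl
import cv2
o=ctrl.get_obs();print({k:(o[k].round(3).tolist() if hasattr(o[k],'round') and hasattr(o[k],'tolist') else o[k]) for k in o})
for n in("scene","top","wrist"):
    r=ctrl.get_image(n);cv2.imwrite(f"pics/{n}0.png",r["image"][:,:,::-1]);print(n,{k:r[k] for k in r if k!="image"})
E
```

```text
pics
{'t': 0.0, 'q': [1.132, 0.053, 1.614, -0.0, 1.476, -0.119], 'dq': [0.0, 0.002, 0.0, -0.001, -0.002, 0.001], 'effort': [-0.001, -39.368, -37.018, -0.0, 0.007, 0.0], 'tool_pos': [0.196, 0.593, 0.23], 'tool_rot': [-0.5, -3.101, 0.003], 'contact_force': [-0.294, 1.192, -0.906], 'wrist_torque': [-0.01, 0.008, -0.032], 'grip_force': 0.0, 'opening': 0.08540826947412583}
scene {'fovy': 51.84448749784979, 'cx': 321.4198988800335, 'cy': 195.31881174037113, 'xyz': array([-0.02971318, -0.42244239,  0.63336117]), 'attitude': array([ 0.77074362, -0.3956855 , -0.85274217])}
top {'fovy': 47.66512048693093, 'cx': 312.9402627775638, 'cy': 194.78653529367887, 'xyz': array([ 0.40203334, -0.06031045,  1.05219417]), 'attitude': array([ 0.0663604 , -0.06201956, -1.54239917])}
wrist {'fovy': 62.886386172265496, 'cx': 323.85300520812433, 'cy': 197.51010084256995, 'xyz': array([0.12014199, 0.61787722, 0.37258464]), 'attitude': array([-0.2713142 , -0.19456686,  1.24168405])}
```

View pics/scene0.png

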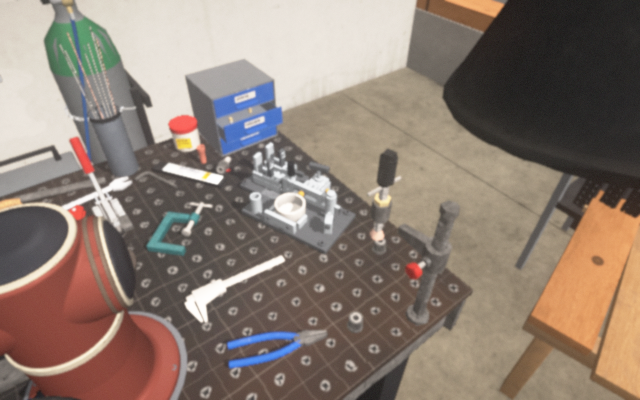

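View pics/top0.png

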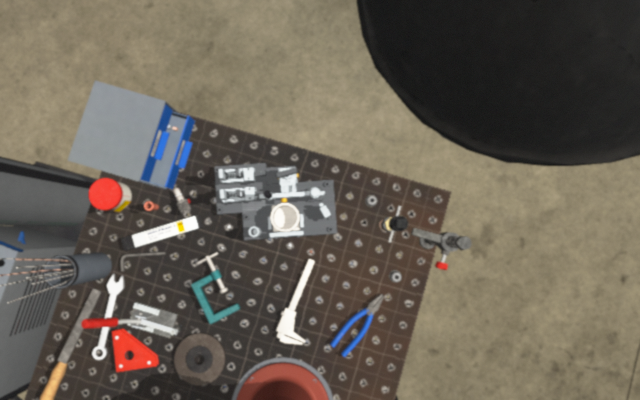

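The jig is near (285,205) in top and (295,205) in scene. The catches are at left and far, the hinge at right, and the park tube near (254,232) in top. Next I'll enlarge both.

```bash
python3 - <<'E'
import cv2,numpy as np
a=cv2.imread("pics/top0.png")[155:245,205:345];b=cv2.imread("pics/scene0.png")[135:255,230:370]
a=cv2.resize(a,None,fx=5,fy=5,interpolation=cv2.INTER_CUBIC);b=cv2.resize(b,None,fx=5,fy=5,interpolation=cv2.INTER_CUBIC)
cv2.imwrite("pics/topc.png",a);cv2.imwrite("pics/scenec.png",b)
E
```

```text
(no output)
```

View pics/topc.png

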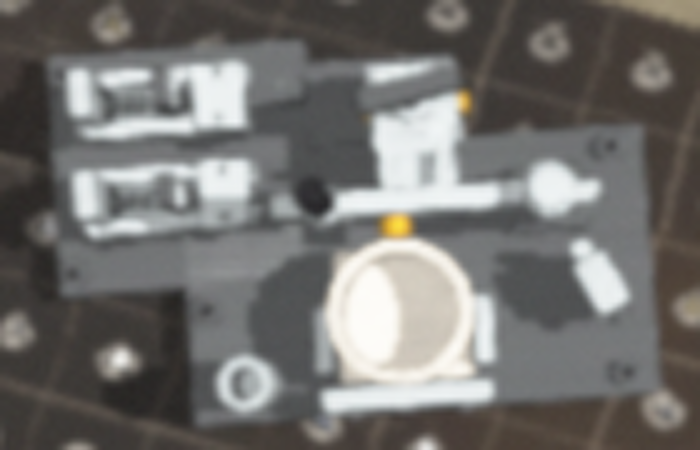

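View pics/scenec.png

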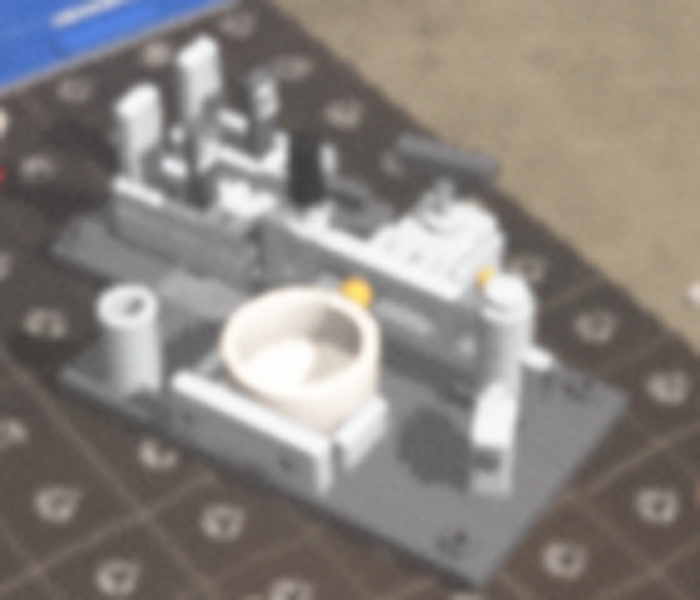

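```bash
cat > h.py <<'E'
import numpy as np,cv2
from scipy.spatial.transform import Rotation as R
from station import ctrl
CAM={"top":(47.66512048693093,312.9402627775638,194.78653529367887,[.40203334,-.06031045,1.05219417],[.0663604,-.06201956,-1.54239917]),
"scene":(51.84448749784979,321.4198988800335,195.31881174037113,[-.02971318,-.42244239,.63336117],[.77074362,-.3956855,-.85274217])}
def ray(cam,u,v):
    f,cx,cy,p,a=cam; F=200/np.tan(np.radians(f)/2)
    d=R.from_rotvec(a).apply([(u-cx)/F,-(v-cy)/F,-1]); return np.array(p),d
def onz(cam,u,v,z):
    p,d=ray(cam,u,v); return p+d*(z-p[2])/d[2]
def proj(cam,P):
    f,cx,cy,p,a=cam; F=200/np.tan(np.radians(f)/2)
    c=R.from_rotvec(a).inv().apply(np.array(P)-p); return np.c_[cx-F*c[...,0]/c[...,2],cy+F*c[...,1]/c[...,2]] if c.ndim>1 else np.array([cx-F*c[0]/c[2],cy+F*c[1]/c[2]])
def fit2(J,W):
    J=np.array(J,float);W=np.array(W,float);a=J-J.mean(0);b=W-W.mean(0)
    th=np.arctan2((a[:,0]*b[:,1]-a[:,1]*b[:,0]).sum(),(a*b).sum()); M=np.array([[np.cos(th),-np.sin(th)],[np.sin(th),np.cos(th)]])
    t=W.mean(0)-M@J.mean(0); return th,t,W-(J@M.T+t)
E
python3 - <<'E'
from h import *
T={"park":(246,382,54,-75,140),"pin":(412,83,93,45,58),"mrest":(83,195,85,10.5,201),"srest":(80,95,85,54.5,201)}
S={"park":(128,303,54,-75,140),"pin":(448,158,90,45,58),"mrest":(138,98,85,10.5,201),"srest":(200,48,85,54.5,201)}
for n,D,o in(("top",T,(205,155)),("scene",S,(230,135))):
    W=[onz(CAM[n],u/5+o[0],v/5+o[1],z/1e3)[:2] for u,v,z,_,_ in D.values()]
    th,t,r=fit2([[x/1e3,y/1e3] for *_,x,y in D.values()],W); print(n,np.round(W,4).tolist(),"th",th.round(4),"t",t.round(4),(r*1e3).round(1).tolist())
    for nm,u,v,z in([("hinge",552,188,75),("knob",316,197,110),("b1",367,98,93),("b2",457,68,93)] if n=="top" else [("hinge",510,290,75),("b1",400,146,90),("b2",495,170,90)]): print(nm,onz(CAM[n],u/5+o[0],v/5+o[1],z/1e3).round(4))
E
```

```text
top [[0.3998, 0.0704], [0.529, -0.0007], [0.4778, 0.1393], [0.521, 0.1425]] th 0.1062 t [ 0.4891 -0.0622] [[0.1, 1.4], [1.3, -0.9], [-0.4, 0.5], [-1.0, -0.9]]
hinge [ 0.4872 -0.0617  0.075 ]
knob [0.4777 0.0368 0.11  ]
b1 [0.522  0.0183 0.093 ]
b2 [ 0.536  -0.0197  0.093 ]
scene [[0.3993, 0.071], [0.5244, -0.0013], [0.4773, 0.1371], [0.523, 0.142]] th 0.0819 t [ 0.4846 -0.063 ] [[1.0, 0.6], [-0.3, 0.2], [-1.3, -1.1], [0.6, 0.2]]
hinge [ 0.4864 -0.063   0.075 ]
b1 [0.5181 0.02   0.09  ]
b2 [ 0.5304 -0.022   0.09  ]
```

Both views agree: the jig is at about (0.487,-0.0625) with yaw 0.095, and the pin at (0.527,-0.001) with bar yaw about 0.32. I'll move above the pin, keeping high.

```bash
cat >> h.py <<'E'
def go(x,y,z,head,tilt=None,o=None,pose=None):
    """offset/rotation from current (measured) pose to TCP at x,y,z pointing down, tool y heading `head` (mod pi)"""
    o=o or ctrl.get_obs(); p=np.array(o["tool_pos"]); r=R.from_rotvec(o["tool_rot"])
    best=None
    for h in(head,head+np.pi):
        yv=np.array([np.cos(h),np.sin(h),0]);zv=np.array([0,0,-1.]);T=R.from_matrix(np.c_[np.cross(yv,zv),yv,zv])
        rv=(r.inv()*T).as_rotvec()
        if best is None or np.linalg.norm(rv)<np.linalg.norm(best): best=rv
    off=r.inv().apply(np.array([x,y,z])-p)*1e3
    print("off",off.round(1).tolist(),"rot",best.round(3).tolist(),"from",p.round(4).tolist(),"rv",np.array(o["tool_rot"]).round(3).tolist(),"F",np.array(o["contact_force"]).round(1).tolist(),"open",round(o["opening"],4),"grip",round(o["grip_force"],1),"t",round(o["t"],2),"q",np.array(o["q"]).round(2).tolist())
    return off,best
E
python3 -c "
from h import *
go(.38,.28,.30,.8);go(.48,0,.26,.325);print(R.from_rotvec(ctrl.get_obs()['tool_rot']).as_matrix().round(3))"
```

```text
off [-272.8, -239.4, -69.4] rot [-0.002, 0.0, 0.451] from [0.1963, 0.5929, 0.2303] rv [-0.5, -3.101, 0.002] F [-0.7, 0.2, 0.3] open 0.0854 grip 0.0 t 0.15 q [1.13, 0.05, 1.61, 0.0, 1.48, -0.12]
off [-455.7, -473.7, -29.0] rot [-0.002, 0.001, 0.926] from [0.1963, 0.5929, 0.2303] rv [-0.5, -3.101, 0.002] F [-0.7, 0.2, 0.3] open 0.0854 grip 0.0 t 0.15 q [1.13, 0.05, 1.61, 0.0, 1.48, -0.12]
[[-0.949  0.314 -0.001]
 [ 0.314  0.949 -0.001]
 [ 0.    -0.002 -1.   ]]
```

```bash
python3 -m handwheel '[{"gripper":-1,"offset":[-30,-25,-40],"rotation":[0,0,0.05]},{"gripper":-1,"offset":[-70,-60,-70],"rotation":[0,0,0.1]},{"gripper":-1,"offset":[-110,-95,-70],"rotation":[0,0,0.2]},{"gripper":-1,"offset":[-150,-130,-70],"rotation":[0,0,0.3]},{"gripper":-1,"offset":[-190,-170,-70],"rotation":[0,0,0.4]},{"gripper":-1,"offset":[-230,-210,-70],"rotation":[0,0,0.45]},{"gripper":-1,"offset":[-265,-245,-70],"rotation":[0,0,0.45]},{"gripper":-1,"offset":[-285,-270,-70],"rotation":[0,0,0.5]}]' 40; python3 -c "
from h import *
go(.48,0,.26,.325)"
```

```text
t: 1.15
tool_pos: [0.3827, 0.2454, 0.301]
tool_rot: [1.257, 2.879, -0.0]
contact_force: [0.6, -0.6, 0.7]
opening: 0.086
grip_force: 0.0
off [-246.1, -95.6, 41.1] rot [-0.0, 0.0, 0.423] from [0.3827, 0.2454, 0.301] rv [1.257, 2.879, -0.0] F [0.6, -0.6, 0.7] open 0.086 grip 0.0 t 1.15 q [0.41, -0.4, 1.9, -0.0, 1.65, -0.34]
```

```bash
python3 -m handwheel '[{"gripper":-1,"offset":[-40,-15,0],"rotation":[0,0,0.08]},{"gripper":-1,"offset":[-80,-32,5],"rotation":[0,0,0.16]},{"gripper":-1,"offset":[-120,-48,15],"rotation":[0,0,0.24]},{"gripper":-1,"offset":[-160,-64,25],"rotation":[0,0,0.32]},{"gripper":-1,"offset":[-200,-80,35],"rotation":[0,0,0.4]},{"gripper":-1,"offset":[-230,-92,41],"rotation":[0,0,0.423]},{"gripper":-1,"offset":[-246,-96,41],"rotation":[0,0,0.423]},{"gripper":-1,"offset":[-246,-96,41],"rotation":[0,0,0.423]}]'; python3 -c "
from h import *
go(.5265,-.001,.2,.325)
r=ctrl.get_image('wrist');cv2.imwrite('pics/w1.png',r['image'][:,:,::-1]);c=(r['fovy'],r['cx'],r['cy'],r['xyz'].tolist(),r['attitude'].tolist());print(c)
print(proj(c,[[.5265,-.001,.086],[.4,.0705,.054],[.478,.138,.085],[.522,.142,.085]]))"
```

```text
t: 2.15
tool_pos: [0.4801, 0.0018, 0.2604]
tool_rot: [-1.83, -2.553, -0.0]
contact_force: [0.1, -0.4, 0.2]
opening: 0.0856
grip_force: 0.0
off [-17.6, 43.1, 60.4] rot [-0.0, -0.001, 0.002] from [0.4801, 0.0018, 0.2604] rv [-1.83, -2.553, -0.0] F [0.1, -0.4, 0.2] open 0.0856 grip 0.0 t 2.15 q [-0.15, -0.32, 1.9, 0.0, 1.56, -0.48]
(62.886386172265496, 323.85300520812433, 197.51010084256995, [0.45334163434601926, 0.0763942655236752, 0.4028020223337407], [-0.30868628360858624, -0.05175263228381028, 0.32563560780426304])
[[367.39507764 192.62851278]
 [271.46204123  79.99033084]
 [372.86883098  31.87172516]
 [420.70802118  44.85644192]]
```

View pics/w1.png

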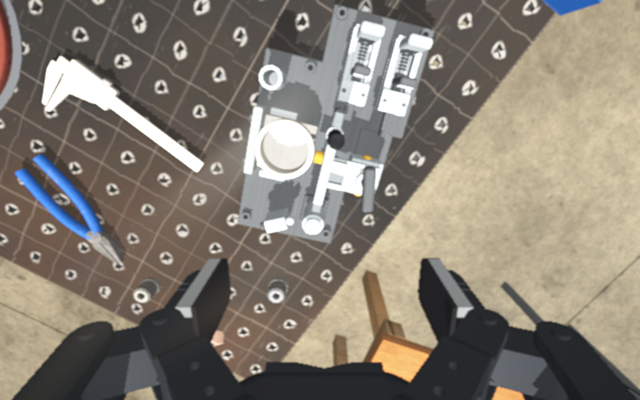

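The bar appears at about (369,190), within 3 px of the projection (367,193), and the park tube at (270,77). I'll move above the bar and take a closer look.

```bash
python3 -m handwheel '[{"gripper":-1,"offset":[-6,15,30],"rotation":[0,0,0]},{"gripper":-1,"offset":[-12,30,60],"rotation":[0,0,0]},{"gripper":-1,"offset":[-17.5,43,90],"rotation":[0,0,0]},{"gripper":-0.5,"offset":[-17.5,43,115],"rotation":[0,0,0]},{"gripper":-0.3,"offset":[-17.5,43,130],"rotation":[0,0,0]},{"gripper":-0.3,"offset":[-17.5,43,130],"rotation":[0,0,0]},{"gripper":-0.3,"offset":[-17.5,43,130],"rotation":[0,0,0]},{"gripper":-0.3,"offset":[-17.5,43,130],"rotation":[0,0,0]}]'; python3 -c "
from h import *
go(.5265,-.001,.074,.325)
r=ctrl.get_image('wrist');cv2.imwrite('pics/w2f.png',r['image'][:,:,::-1]);c=(r['fovy'],r['cx'],r['cy'],r['xyz'].tolist(),r['attitude'].tolist());print(c)
b=np.array([-.3195,.9476,0])*.023;P=np.array([.5265,-.001,.093])
print(proj(c,[P,P+b,P-b,ctrl.get_obs()['tool_pos']]))
cv2.imwrite('pics/w2.png',cv2.resize(r['image'][120:370,190:450,::-1],None,fx=2.4,fy=2.4,interpolation=cv2.INTER_CUBIC))"
```

```text
t: 3.2
tool_pos: [0.527, -0.0007, 0.1319]
tool_rot: [1.827, 2.552, 0.002]
contact_force: [0.1, 0.3, 1.1]
opening: 0.0554
grip_force: 0.0
off [-0.0, -0.8, 57.9] rot [0.002, 0.001, 0.003] from [0.527, -0.0007, 0.1319] rv [1.827, 2.552, 0.002] F [0.1, 0.3, 1.1] open 0.0554 grip 0.0 t 3.2 q [-0.14, -0.1, 1.93, 0.0, 1.31, -0.47]
(62.886386172265496, 323.85300520812433, 197.51010084256995, [0.49982341531984775, 0.07398682284888808, 0.27416423349425734], [-0.3099465993681617, -0.05468105042823757, 0.3261747894487767])
[[324.54958834 230.52778951]
 [324.74122017 194.0499732 ]
 [324.37127644 264.47010728]
 [325.90153487 262.20860595]]
```

View pics/w2.png

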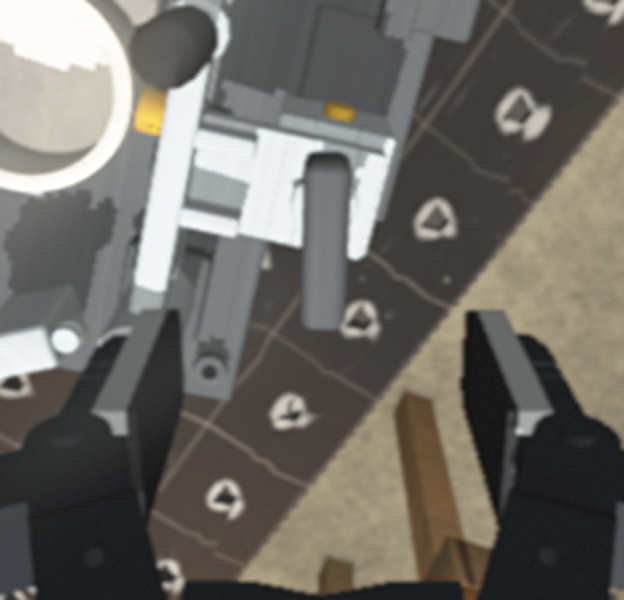

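The bar top runs from (326,187) to (325,257), about 4.5 mm farther along the bar than predicted and centred between the fingers. I'll shift 3 mm, descend and pinch.

```bash
python3 -c "
from h import *
go(.5255,.0025,.072,.325)" ; python3 -m handwheel '[{"gripper":-0.3,"offset":[-3.5,0,15],"rotation":[0,0,0]},{"gripper":-0.3,"offset":[-3.5,0,32],"rotation":[0,0,0]},{"gripper":-0.3,"offset":[-3.5,0,48],"rotation":[0,0,0]},{"gripper":-0.3,"offset":[-3.5,0,60],"rotation":[0,0,0]},{"gripper":1,"offset":[-3.5,0,60],"rotation":[0,0,0]},{"gripper":1,"offset":[-3.5,0,60],"rotation":[0,0,0]},{"gripper":1,"offset":[-3.5,0,60],"rotation":[0,0,0]},{"gripper":1,"offset":[-3.5,0,60],"rotation":[0,0,0]}]' 50
```

```text
off [3.6, -0.4, 59.6] rot [0.002, 0.001, 0.003] from [0.5269, -0.0007, 0.1316] rv [1.828, 2.553, 0.002] F [0.6, 0.2, 0.4] open 0.0554 grip 0.0 t 3.25 q [-0.14, -0.1, 1.93, 0.0, 1.31, -0.47]
t: 4.25
tool_pos: [0.5279, -0.004, 0.0711]
tool_rot: [1.828, 2.553, 0.001]
contact_force: [0.0, -0.1, 0.5]
opening: 0.0108
grip_force: 52.0
```

I typed that sign the wrong way round, so the grip is about 6 mm off-centre along the bar. It is still well seated, so I'll pull straight up.

```bash
python3 -m handwheel '[{"gripper":1,"offset":[0,0,-6],"rotation":[0,0,0]},{"gripper":1,"offset":[0,0,-14],"rotation":[0,0,0]},{"gripper":1,"offset":[0,0,-25],"rotation":[0,0,0]},{"gripper":1,"offset":[0,0,-40],"rotation":[0,0,0]},{"gripper":1,"offset":[0,0,-58],"rotation":[0,0,0]},{"gripper":1,"offset":[0,0,-80],"rotation":[0,0,0]},{"gripper":1,"offset":[0,0,-105],"rotation":[0,0,0]},{"gripper":1,"offset":[0,0,-118],"rotation":[0,0,0]}]' 50; python3 -c "
from h import *
o=ctrl.get_obs();p=np.array(o['tool_pos'])
M=lambda a:np.array([[np.cos(a),-np.sin(a)],[np.sin(a),np.cos(a)]])
d=M(.095)@np.array([-.120,.082]);print(d)
go(p[0]+d[0],p[1]+d[1],.190,.325)
r=ctrl.get_image('wrist');cv2.imwrite('pics/w3f.png',r['image'][:,:,::-1]);c=(r['fovy'],r['cx'],r['cy'],r['xyz'].tolist(),r['attitude'].tolist());print(c)
cv2.imwrite('pics/w3.png',cv2.resize(r['image'][:,140:480,::-1],None,fx=1.5,fy=1.5,interpolation=cv2.INTER_CUBIC))"
```

```text
t: 5.25
tool_pos: [0.5284, -0.0041, 0.1915]
tool_rot: [1.827, 2.551, 0.003]
contact_force: [0.3, 0.2, -0.9]
opening: 0.0108
grip_force: 51.9
[-0.12723719  0.07024739]
off [107.5, -97.8, 1.0] rot [0.004, 0.002, 0.003] from [0.5284, -0.0041, 0.1915] rv [1.827, 2.551, 0.003] F [0.3, 0.2, -0.9] open 0.0108 grip 51.9 t 5.25 q [-0.15, -0.16, 1.88, 0.0, 1.41, -0.48]
(62.886386172265496, 323.85300520812433, 197.51010084256995, [0.5009739284657118, 0.07060646230098462, 0.33376856578262354], [-0.31040525886660064, -0.055963798277232246, 0.3259075259829281])
```

View pics/w3.png

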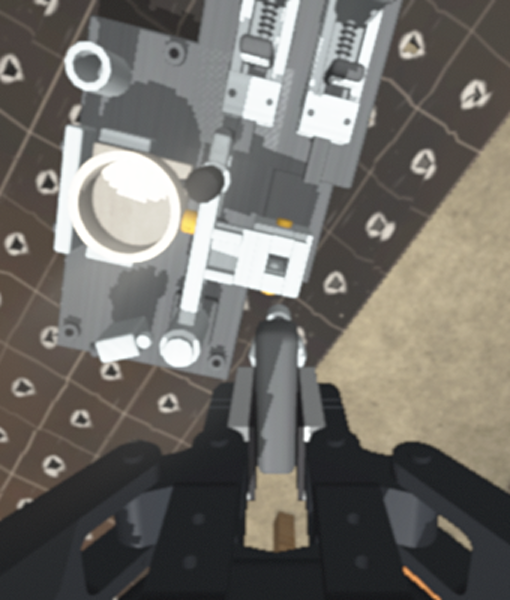

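The pin is out and held. The park rim is at full-image (199.3,44.7) and the empty lug hole at (324.7,176). I'll compute the pin-to-park vector.

```bash
python3 -c "
from h import *
c=(62.886386172265496, 323.85300520812433, 197.51010084256995, [0.5009739284657118, 0.07060646230098462, 0.33376856578262354], [-0.31040525886660064, -0.055963798277232246, 0.3259075259829281])
f=lambda u,v,z:onz(c,140+u/1.5,v/1.5,z)
pk=f(89,67,.054);print('park',pk)
for z in(.052,.062): h=f(277,264,z);print(h,pk-h)
print('hinge',f(180,347,.07),f(180,347,.08))
for n in 'top','scene':print(onz(CAM[n],*((254.2,231.4) if n=='top' else (255.6,195.6)),.054))
"
```

```text
park [0.39907878 0.07232398 0.054     ]
[0.52591824 0.00363362 0.052     ] [-0.12683946  0.06869037  0.002     ]
[0.52503296 0.00601049 0.062     ] [-0.12595418  0.06631349 -0.008     ]
hinge [ 0.48685103 -0.05758996  0.07      ] [ 0.48738646 -0.05272978  0.08      ]
[0.39980923 0.07042995 0.054     ]
[0.39932344 0.07096735 0.054     ]
```

```bash
python3 -m handwheel '[{"gripper":1,"offset":[20,-18,0],"rotation":[0,0,0]},{"gripper":1,"offset":[50,-46,0],"rotation":[0,0,0]},{"gripper":1,"offset":[80,-73,0],"rotation":[0,0,0]},{"gripper":1,"offset":[100,-92,0],"rotation":[0,0,0]},{"gripper":1,"offset":[107,-98,10],"rotation":[0,0,0]},{"gripper":1,"offset":[107,-98,40],"rotation":[0,0,0]},{"gripper":1,"offset":[107,-98,66],"rotation":[0,0,0]},{"gripper":1,"offset":[107,-98,66],"rotation":[0,0,0]}]'; python3 -c "
from h import *
go(.4014,.0660,.0731,.325)
r=ctrl.get_image('wrist');cv2.imwrite('pics/w4f.png',r['image'][:,:,::-1]);c=(r['fovy'],r['cx'],r['cy'],r['xyz'].tolist(),r['attitude'].tolist());print(c)
s=ctrl.get_image('scene')['image'][:,:,::-1];t=ctrl.get_image('top')['image'][:,:,::-1]
f=lambda a:cv2.resize(a,(400,400),interpolation=cv2.INTER_CUBIC)
cv2.imwrite('pics/w4.png',np.hstack([f(r['image'][120:400,180:460,::-1]),f(s[140:240,210:310])]))"
```

```text
t: 6.3
tool_pos: [0.3982, 0.0656, 0.1193]
tool_rot: [-1.826, -2.55, 0.006]
contact_force: [-0.8, -0.4, 0.0]
opening: 0.0108
grip_force: 51.9
off [-0.7, 3.5, 46.2] rot [-0.006, -0.002, 0.003] from [0.3982, 0.0656, 0.1193] rv [-1.826, -2.55, 0.006] F [-0.8, -0.4, 0.0] open 0.0108 grip 51.9 t 6.3 q [-0.02, -0.42, 2.22, -0.0, 1.35, -0.35]
(62.886386172265496, 323.85300520812433, 197.51010084256995, [0.37224619084946153, 0.14021569251845004, 0.26189158962721776], [-0.308181485194941, -0.046043167940290036, 0.3270702985970166])
```

View pics/w4.png

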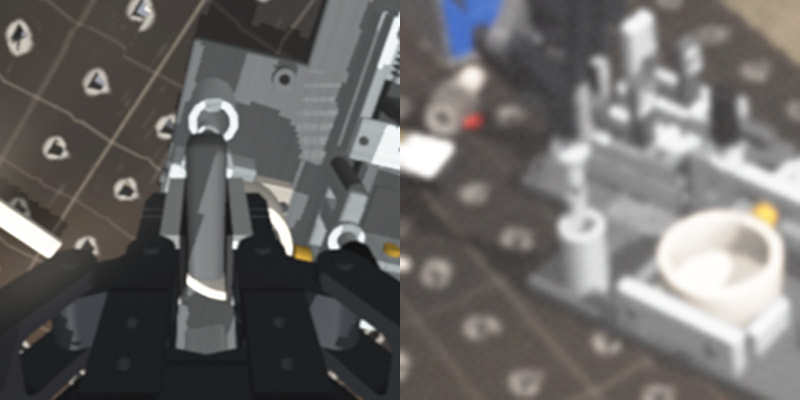

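The scene inset shows the pin tip at (577,205) just above and left of the mouth at (581,222). The wrist inset shows the rim (214,120) about 3 mm right of the bar's line. Both agree with the 3.5 mm still owed along tool y.

```bash
python3 -c "
from h import *
go(.4014,.0660,.0731,.325)
c=(62.886386172265496, 323.85300520812433, 197.51010084256995, [0.37224619084946153, 0.14021569251845004, 0.26189158962721776], [-0.308181485194941, -0.046043167940290036, 0.3270702985970166])
print('park',onz(c,180+214*.7,120+120*.7,.054),proj(c,[[.3994,.0715,.054]]))
"
```

```text
off [0.2, 0.6, 50.1] rot [0.001, 0.0, 0.003] from [0.4009, 0.0656, 0.1232] rv [1.829, 2.553, 0.001] F [-0.4, -0.5, -0.5] open 0.0108 grip 51.9 t 6.45 q [-0.02, -0.43, 2.21, -0.0, 1.35, -0.35]
park [0.3980328  0.07378198 0.054     ] [[330.60460572 207.6530667 ]]
```

The arm has now settled: the pin is at (.398,.073) and the park at (.398,.074). Next I'll insert it.

```bash
python3 -m handwheel '[{"gripper":1,"offset":[0,0.5,5],"rotation":[0,0,0]},{"gripper":1,"offset":[0,0.5,10],"rotation":[0,0,0]},{"gripper":1,"offset":[0,0.5,16],"rotation":[0,0,0]},{"gripper":1,"offset":[0,0.5,22],"rotation":[0,0,0]},{"gripper":1,"offset":[0,0.5,29],"rotation":[0,0,0]},{"gripper":1,"offset":[0,0.5,36],"rotation":[0,0,0]},{"gripper":1,"offset":[0,0.5,42],"rotation":[0,0,0]},{"gripper":1,"offset":[0,0.5,42],"rotation":[0,0,0]}]'; python3 -c "
from h import *
go(.4014,.0660,.0731,.325)"
```

```text
t: 7.45
tool_pos: [0.4, 0.0659, 0.0796]
tool_rot: [-1.828, -2.553, 0.001]
contact_force: [-0.5, -0.7, -1.5]
opening: 0.0109
grip_force: 51.9
off [-0.4, 1.4, 6.5] rot [-0.001, -0.0, 0.003] from [0.4, 0.0659, 0.0796] rv [-1.828, -2.553, 0.001] F [-0.5, -0.7, -1.5] open 0.0109 grip 51.9 t 7.45 q [-0.02, -0.37, 2.25, -0.0, 1.26, -0.35]
```

It is in the bore with no side load. I'll go down the rest, release and rise.

```bash
python3 -m handwheel '[{"gripper":1,"offset":[0,1,3],"rotation":[0,0,0]},{"gripper":1,"offset":[0,1,6],"rotation":[0,0,0]},{"gripper":1,"offset":[0,1,7],"rotation":[0,0,0]},{"gripper":1,"offset":[0,1,7],"rotation":[0,0,0]},{"gripper":0.3,"offset":[0,1,6],"rotation":[0,0,0]},{"gripper":-0.2,"offset":[0,1,6],"rotation":[0,0,0]},{"gripper":-0.2,"offset":[0,1,6],"rotation":[0,0,0]},{"gripper":-0.2,"offset":[0,1,6],"rotation":[0,0,0]}]'; python3 -c "
from h import *
go(.4014,.0660,.0731,.325)"; python3 -m handwheel '[{"gripper":-0.2,"offset":[0,0,-10],"rotation":[0,0,0]},{"gripper":-0.2,"offset":[0,0,-30],"rotation":[0,0,0]},{"gripper":-0.2,"offset":[0,0,-60],"rotation":[0,0,0]},{"gripper":-0.2,"offset":[0,0,-90],"rotation":[0,0,0]},{"gripper":-0.2,"offset":[0,0,-120],"rotation":[0,0,0.1]},{"gripper":-0.2,"offset":[0,0,-130],"rotation":[0,0,0.2]},{"gripper":-0.2,"offset":[0,0,-130],"rotation":[0,0,0.3]},{"gripper":-0.2,"offset":[0,0,-130],"rotation":[0,0,0.3]}]'; python3 -c "
from h import *
M=lambda a:np.array([[np.cos(a),-np.sin(a)],[np.sin(a),np.cos(a)]])
d=M(.095)@np.array([.0105,.192])+[.487,-.0625];print(d);go(d[0],d[1],.2,.095+np.pi/2)
r=ctrl.get_image('wrist');cv2.imwrite('pics/w5f.png',r['image'][:,:,::-1]);c=(r['fovy'],r['cx'],r['cy'],r['xyz'].tolist(),r['attitude'].tolist());print(c)
"
```

```text
t: 8.45
tool_pos: [0.4015, 0.0662, 0.0744]
tool_rot: [1.829, 2.554, 0.0]
contact_force: [0.7, -0.6, -0.9]
opening: 0.0509
grip_force: 0.0
off [-0.2, -0.2, 1.3] rot [0.0, 0.0, 0.003] from [0.4015, 0.0662, 0.0744] rv [1.829, 2.554, 0.0] F [0.7, -0.6, -0.9] open 0.0509 grip 0.0 t 8.45 q [-0.02, -0.35, 2.25, -0.0, 1.25, -0.35]
t: 9.45
tool_pos: [0.4017, 0.0662, 0.2052]
tool_rot: [2.188, 2.253, 0.001]
contact_force: [-0.0, -1.1, 0.2]
opening: 0.0516
grip_force: 0.0
[0.47924008 0.12963025]
off [61.1, 79.4, 5.2] rot [0.001, -0.001, 1.505] from [0.4017, 0.0662, 0.2052] rv [2.188, 2.253, 0.001] F [-0.0, -1.1, 0.2] open 0.0516 grip 0.0 t 9.45 q [-0.02, -0.5, 2.12, -0.0, 1.52, -0.05]
(62.886386172265496, 323.85300520812433, 197.51010084256995, [0.3977317151621979, 0.1450381778271765, 0.3475223263024142], [-0.3119311529851821, -0.006594116696008095, 0.029912029897742977])
```

The pin is released. I'll take a numeric scene check of the pin later. Next: traverse to above the main catch while turning the wrist.

```bash
python3 -m handwheel '[{"gripper":-0.6,"offset":[8,10,0],"rotation":[0,0,0.18]},{"gripper":-1,"offset":[16,20,0],"rotation":[0,0,0.36]},{"gripper":-1,"offset":[24,31,0],"rotation":[0,0,0.54]},{"gripper":-1,"offset":[32,42,0],"rotation":[0,0,0.72]},{"gripper":-1,"offset":[40,52,0],"rotation":[0,0,0.9]},{"gripper":-1,"offset":[48,62,0],"rotation":[0,0,1.08]},{"gripper":-1,"offset":[56,72,0],"rotation":[0,0,1.26]},{"gripper":-1,"offset":[61,79.5,0],"rotation":[0,0,1.44]}]'; python3 -m handwheel '[{"gripper":-1,"offset":[0,0,0],"rotation":[0,0,0.065]},{"gripper":-1,"offset":[0,0,20],"rotation":[0,0,0.065]},{"gripper":-1,"offset":[0,0,40],"rotation":[0,0,0.065]},{"gripper":-1,"offset":[0,0,60],"rotation":[0,0,0.065]},{"gripper":-1,"offset":[0,0,70],"rotation":[0,0,0.065]},{"gripper":-1,"offset":[0,0,70],"rotation":[0,0,0.065]},{"gripper":-1,"offset":[0,0,70],"rotation":[0,0,0.065]},{"gripper":-1,"offset":[0,0,70],"rotation":[0,0,0.065]}]'; python3 -c "
from h import *
r=ctrl.get_image('wrist');s=ctrl.get_image('scene')['image'][:,:,::-1]
go(.4792,.1296,.06,.095+np.pi/2)
c=(r['fovy'],r['cx'],r['cy'],r['xyz'].tolist(),r['attitude'].tolist());print(c)
f=lambda a,w:cv2.resize(a,(w,400),interpolation=cv2.INTER_CUBIC)
cv2.imwrite('pics/w5.png',np.hstack([f(r['image'][150:400,180:470,::-1],464),f(s[160:240,220:286],330)]))
for P in([0,165,85],[0,161,85],[0,205,85],[0,197,85]):
  a=.095;x=10.5;print(P,proj(c,[[.487+(x*np.cos(a)-P[1]*np.sin(a))/1e3,-.0625+(x*np.sin(a)+P[1]*np.cos(a))/1e3,.085]]))
"
```

```text
t: 10.5
tool_pos: [0.4794, 0.1298, 0.2041]
tool_rot: [3.132, 0.243, -0.001]
contact_force: [-0.4, 0.5, -0.2]
opening: 0.0855
grip_force: 0.0
t: 11.5
tool_pos: [0.4799, 0.1295, 0.1353]
tool_rot: [-3.138, -0.147, -0.003]
contact_force: [-0.2, 0.5, 0.1]
opening: 0.0854
grip_force: 0.0
off [-0.6, -0.2, 75.1] rot [-0.0, -0.001, -0.001] from [0.4797, 0.1295, 0.1351] rv [-3.138, -0.147, -0.002] F [-0.4, 1.4, 0.2] open 0.0852 grip 0.0 t 11.6 q [0.11, -0.18, 2.0, -0.0, 1.32, 1.59]
(62.886386172265496, 323.85300520812433, 197.51010084256995, [0.5565784729607972, 0.13694711357778125, 0.27782368265990864], [-0.25099853038162845, 0.2287194771694634, -1.4628103965938386])
[0, 165, 85] [[366.4595998  221.50568016]]
[0, 161, 85] [[372.77087031 221.50763971]]
[0, 205, 85] [[303.35085571 221.48608587]]
[0, 197, 85] [[315.97202841 221.49000455]]
```

View pics/w5.png

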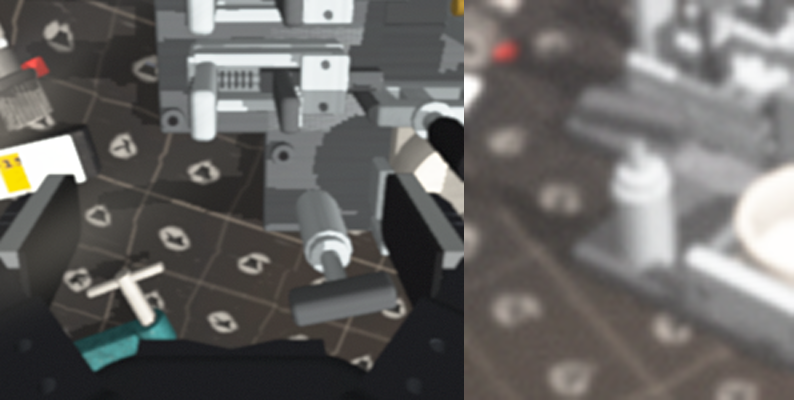

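The pin's collar is seated on the tube rim (scene inset, tube at (645,215)). The main catch's rest top is at (203,120) and its trigger top at (290,115). Their squeezed middle lies about 2 mm towards +y from the finger midline, so I'll descend with that correction and squeeze.

```bash
python3 -m handwheel '[{"gripper":-1,"offset":[0,-2,15],"rotation":[0,0,0]},{"gripper":-1,"offset":[0,-2,35],"rotation":[0,0,0]},{"gripper":-1,"offset":[0,-2,55],"rotation":[0,0,0]},{"gripper":-1,"offset":[0,-2,70],"rotation":[0,0,0]},{"gripper":-1,"offset":[0,-2,76],"rotation":[0,0,0]},{"gripper":-0.4,"offset":[0,-2,76],"rotation":[0,0,0]},{"gripper":-0.2,"offset":[0,-2,76],"rotation":[0,0,0]},{"gripper":-0.2,"offset":[0,-2,76],"rotation":[0,0,0]}]' 40; python3 -c "
from h import *
go(.4792,.1316,.06,.095+np.pi/2)"; python3 -m handwheel '[{"gripper":0,"offset":[0,0,0],"rotation":[0,0,0]},{"gripper":0.2,"offset":[0,0,0],"rotation":[0,0,0]},{"gripper":0.4,"offset":[0,0,0],"rotation":[0,0,0]},{"gripper":0.6,"offset":[0,0,0],"rotation":[0,0,0]},{"gripper":1,"offset":[0,0,0],"rotation":[0,0,0]},{"gripper":1,"offset":[0,0,0],"rotation":[0,0,0]},{"gripper":1,"offset":[0,0,0],"rotation":[0,0,0]},{"gripper":1,"offset":[0,0,0],"rotation":[0,0,0]}]'; python3 -c "
from h import *
go(.4792,.1316,.06,.095+np.pi/2)
r=ctrl.get_image('top');cv2.imwrite('pics/t6.png',r['image'][:,:,::-1])
# knob: darkest blob near old (268,194)
g=r['image'][180:200,262:300].max(2);ys,xs=np.where(g<40);print(len(xs),xs.mean()+262 if len(xs) else 0,ys.mean()+180 if len(xs) else 0)
a=cv2.imread('pics/top0.png')[180:200,262:300].max(2);ys,xs=np.where(a<40);print(len(xs),xs.mean()+262,ys.mean()+180)"
```

```text
t: 12.6
tool_pos: [0.48, 0.1303, 0.0596]
tool_rot: [3.135, 0.148, 0.003]
contact_force: [-0.2, -5.4, 2.8]
opening: 0.0513
grip_force: 2.6
off [-0.6, -1.4, -0.4] rot [0.003, -0.002, -0.001] from [0.48, 0.1303, 0.0596] rv [3.135, 0.148, 0.003] F [-0.2, -5.4, 2.8] open 0.0513 grip 2.6 t 12.6 q [0.12, -0.08, 2.05, -0.0, 1.17, 1.59]
t: 13.6
tool_pos: [0.4802, 0.1331, 0.0604]
tool_rot: [-3.135, -0.147, -0.004]
contact_force: [-2.3, 3.2, 5.7]
opening: 0.0251
grip_force: 41.0
off [-1.1, 1.4, 0.4] rot [-0.003, -0.003, -0.001] from [0.4802, 0.1331, 0.0604] rv [-3.135, -0.147, -0.004] F [-2.3, 3.2, 5.7] open 0.0251 grip 41.0 t 13.6 q [0.12, -0.08, 2.05, 0.0, 1.17, 1.59]
0 0 0
0 nan nan<string>:7: RuntimeWarning: Mean of empty slice.
  ret = ret.dtype.type(ret / rcount)
```

Squeezed home at a 25 mm opening. I'll let go, rise above the catches and check the gate numerically.

```bash
python3 -m handwheel '[{"gripper":0,"offset":[0,0,0],"rotation":[0,0,0]},{"gripper":-0.6,"offset":[0,0,0],"rotation":[0,0,0]},{"gripper":-1,"offset":[0,0,0],"rotation":[0,0,0]},{"gripper":-1,"offset":[0,0,-10],"rotation":[0,0,0]},{"gripper":-1,"offset":[0,0,-25],"rotation":[0,0,0]},{"gripper":-1,"offset":[0,0,-40],"rotation":[0,0,0]},{"gripper":-1,"offset":[0,0,-60],"rotation":[0,0,0]},{"gripper":-1,"offset":[0,0,-65],"rotation":[0,0,0]}]'; python3 - <<'E'
from h import *
a=.095;d=np.array([np.cos(a),np.sin(a)])*.044+[.4795,.1325];go(*d,.06,a+np.pi/2)
r=ctrl.get_image('top');im=r['image'];cv2.imwrite('pics/t7.png',im[:,:,::-1])
b=cv2.imread('pics/top0.png')[:,:,::-1]
for nm,i in(('before',b),('now',im)):
    g=cv2.GaussianBlur(i.max(2),(3,3),0)[168:202,258:300]
    y,x=np.unravel_index(g.argmin(),g.shape);m=g<g.min()+15;ys,xs=np.where(m)
    u,v=x+258,y+168;P=onz(CAM['top'],u,v,.105);k=P[:2]-[.487,-.0625]
    print(nm,g.min(),u,v,len(xs),xs.std().round(1),P.round(4),'ang',-(np.arctan2(k[1],k[0])-a-np.pi/2),np.linalg.norm(k))
E
```

```text
t: 14.65
tool_pos: [0.4805, 0.1317, 0.1261]
tool_rot: [-3.138, -0.147, -0.007]
contact_force: [-0.2, -0.6, -0.5]
opening: 0.0854
grip_force: 0.0
off [42.8, -0.9, 66.2] rot [-0.0, -0.004, -0.001] from [0.4805, 0.1317, 0.1261] rv [-3.138, -0.147, -0.007] F [-0.2, -0.6, -0.5] open 0.0854 grip 0.0 t 14.65 q [0.12, -0.17, 2.01, 0.0, 1.3, 1.59]
before 47 268 195 24 1.3 [0.4768 0.0377 0.105 ] ang -0.006090112907106926 0.10070390885515546
now 44 270 179 23 1.1 [0.5107 0.0347 0.105 ] ang 0.3345074482868695 0.10004052572867093
```

The gate has sprung from 0 to about 0.34–0.37 rad, so it sits on the safety catch. Next is the safety catch.

```bash
python3 -m handwheel '[{"gripper":-1,"offset":[12,0,0],"rotation":[0,0,0]},{"gripper":-1,"offset":[28,-0.5,0],"rotation":[0,0,0]},{"gripper":-1,"offset":[43,-1,0],"rotation":[0,0,0]},{"gripper":-1,"offset":[43,-1,15],"rotation":[0,0,0]},{"gripper":-1,"offset":[43,-1,35],"rotation":[0,0,0]},{"gripper":-1,"offset":[43,-1,52],"rotation":[0,0,0]},{"gripper":-1,"offset":[43,-1,64],"rotation":[0,0,0]},{"gripper":-0.4,"offset":[43,-1,66],"rotation":[0,0,0]}]' 40; python3 -m handwheel '[{"gripper":0,"offset":[0,0,0],"rotation":[0,0,0]},{"gripper":0.2,"offset":[0,0,0],"rotation":[0,0,0]},{"gripper":0.4,"offset":[0,0,0],"rotation":[0,0,0]},{"gripper":0.6,"offset":[0,0,0],"rotation":[0,0,0]},{"gripper":1,"offset":[0,0,0],"rotation":[0,0,0]},{"gripper":1,"offset":[0,0,0],"rotation":[0,0,0]},{"gripper":1,"offset":[0,0,0],"rotation":[0,0,0]},{"gripper":1,"offset":[0,0,0],"rotation":[0,0,0]}]'; python3 -m handwheel '[{"gripper":0,"offset":[0,0,0],"rotation":[0,0,0]},{"gripper":-0.6,"offset":[0,0,0],"rotation":[0,0,0]},{"gripper":-1,"offset":[0,0,0],"rotation":[0,0,0]},{"gripper":-1,"offset":[0,0,-10],"rotation":[0,0,0]},{"gripper":-1,"offset":[0,0,-25],"rotation":[0,0,0]},{"gripper":-1,"offset":[0,0,-40],"rotation":[0,0,0]},{"gripper":-1,"offset":[0,0,-60],"rotation":[0,0,0]},{"gripper":-1,"offset":[0,0,-85],"rotation":[0,0,0]}]'; python3 - <<'E'
from h import *
a=.095
r=ctrl.get_image('top');im=r['image'];cv2.imwrite('pics/t8.png',im[:,:,::-1])
g=cv2.GaussianBlur(im.max(2),(3,3),0)
for th in(.34,.6,.66,.72,.78):
    k=np.array([.487-.1*np.sin(a-th),-.0625+.1*np.cos(a-th),.105]);u,v=proj(CAM['top'],k);print(th,k.round(4),u.round(1),v.round(1),g[int(round(v))-1:int(round(v))+2,int(round(u))-1:int(round(u))+2].min())
go(.544,.021,.15,a+np.pi/2)
E
```

```text
t: 15.7
tool_pos: [0.5207, 0.1363, 0.0558]
tool_rot: [3.138, 0.147, -0.004]
contact_force: [0.6, 0.5, -0.4]
opening: 0.0699
grip_force: 0.0
t: 16.7
tool_pos: [0.5228, 0.1373, 0.0595]
tool_rot: [-3.137, -0.147, -0.004]
contact_force: [-2.4, 0.8, 5.5]
opening: 0.025
grip_force: 40.9
t: 17.7
tool_pos: [0.5217, 0.1365, 0.1439]
tool_rot: [-3.138, -0.147, -0.0]
contact_force: [-0.1, 1.0, 0.5]
opening: 0.0854
grip_force: 0.0
0.34 [0.5113 0.0345 0.105 ] 270.1 178.8 84
0.6 [0.5354 0.025  0.105 ] 275.0 167.5 81
0.66 [0.5405 0.022  0.105 ] 276.5 165.1 41
0.72 [0.5455 0.0186 0.105 ] 278.2 162.8 41
0.78 [0.5503 0.0149 0.105 ] 280.0 160.7 43
off [8.8, 117.2, -1.6] rot [-0.0, -0.007, -0.001] from [0.5242, 0.1368, 0.1483] rv [-3.138, -0.147, -0.011] F [2.1, -0.2, 2.9] open 0.0852 grip 0.0 t 17.75 q [0.12, -0.09, 1.89, 0.0, 1.33, 1.59]
```

The safety catch has let go and the gate rests at about 0.71, with the knob near (.545,.019). I'll move over the knob with the fingers closing along its tangent.

```bash
python3 -m handwheel '[{"gripper":-1,"offset":[2,20,-2],"rotation":[0,0,-0.15]},{"gripper":-1,"offset":[4,45,-2],"rotation":[0,0,-0.3]},{"gripper":-1,"offset":[6,75,-2],"rotation":[0,0,-0.45]},{"gripper":-1,"offset":[8,100,-2],"rotation":[0,0,-0.6]},{"gripper":-1,"offset":[10,115,-2],"rotation":[0,0,-0.75]},{"gripper":-1,"offset":[10,120,-2],"rotation":[0,0,-0.85]},{"gripper":-1,"offset":[10,120,-2],"rotation":[0,0,-0.85]},{"gripper":-1,"offset":[10,120,-2],"rotation":[0,0,-0.85]}]'; python3 - <<'E'
from h import *
a=.095
go(.5452,.0188,.08,a-.715)
r=ctrl.get_image('wrist');c=(r['fovy'],r['cx'],r['cy'],r['xyz'].tolist(),r['attitude'].tolist());print(proj(c,[[.5452,.0188,.110],[.5452,.0188,.078]]))
w=r['image'][150:400,180:470,::-1];t=ctrl.get_image('top')['image'][150:240,215:345,::-1]
f=lambda a,w:cv2.resize(a,(w,400),interpolation=cv2.INTER_CUBIC)
cv2.imwrite('pics/w9.png',np.hstack([f(w,464),f(t[:,10:84],330)]))
E
```

```text
t: 18.75
tool_pos: [0.543, 0.0181, 0.1446]
tool_rot: [2.799, 1.426, 0.001]
contact_force: [-0.4, 0.4, -0.1]
opening: 0.0852
grip_force: 0.0
off [1.8, 1.4, 64.6] rot [0.0, -0.0, -0.008] from [0.543, 0.0181, 0.1446] rv [2.799, 1.426, 0.001] F [-0.4, 0.4, -0.1] open 0.0852 grip 0.0 t 18.75 q [-0.1, -0.07, 1.89, 0.0, 1.33, 0.52]
[[328.03904719 228.60011127]
 [327.4390902  209.91411209]]
```

View pics/w9.png

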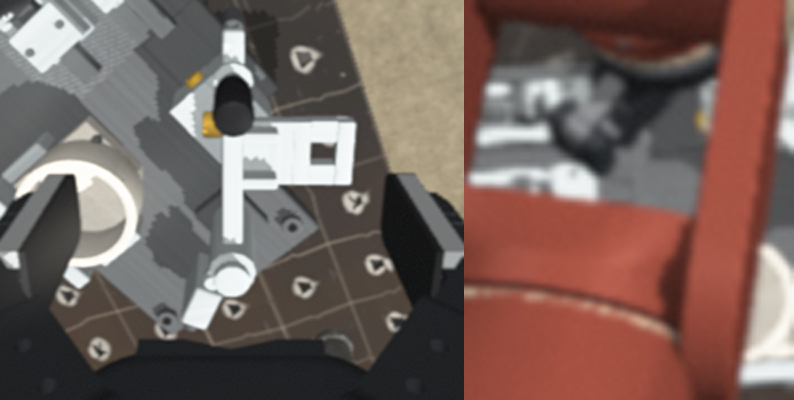

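The knob top is at crop (234,118), centred between the fingers, about 3 mm farther out along the leaf than predicted. The left finger stays above the ring. I'll descend and pinch.

```bash
python3 -m handwheel '[{"gripper":-1,"offset":[3.5,0.5,15],"rotation":[0,0,0]},{"gripper":-0.7,"offset":[3.5,0.5,32],"rotation":[0,0,0]},{"gripper":-0.5,"offset":[3.5,0.5,50],"rotation":[0,0,0]},{"gripper":-0.3,"offset":[3.5,0.5,64],"rotation":[0,0,0]},{"gripper":0.3,"offset":[3.5,0.5,64],"rotation":[0,0,0]},{"gripper":1,"offset":[3.5,0.5,64],"rotation":[0,0,0]},{"gripper":1,"offset":[3.5,0.5,64],"rotation":[0,0,0]},{"gripper":1,"offset":[3.5,0.5,64],"rotation":[0,0,0]}]' 60; python3 -c "
from h import *
go(.5452,.0188,.08,.095-.715)"
```

```text
t: 19.85
tool_pos: [0.546, 0.0204, 0.0811]
tool_rot: [2.798, 1.428, 0.002]
contact_force: [-0.0, -0.8, 0.3]
opening: 0.0142
grip_force: 58.6
off [-1.7, 0.3, 1.1] rot [0.001, -0.001, -0.007] from [0.546, 0.0204, 0.0811] rv [2.798, 1.428, 0.002] F [-0.0, -0.8, 0.3] open 0.0142 grip 58.6 t 19.85 q [-0.1, 0.01, 1.92, -0.0, 1.21, 0.53]
```

Gripped. Now swing along the 100 mm arc.

```bash
python3 -m handwheel '[{"gripper":1,"offset":[-0.2,6,0],"rotation":[0,0,0.06]},{"gripper":1,"offset":[-0.7,12,0],"rotation":[0,0,0.12]},{"gripper":1,"offset":[-1.6,17.9,0],"rotation":[0,0,0.18]},{"gripper":1,"offset":[-2.9,23.8,0],"rotation":[0,0,0.24]},{"gripper":1,"offset":[-4.5,29.6,0],"rotation":[0,0,0.3]},{"gripper":1,"offset":[-6.4,35.2,0],"rotation":[0,0,0.36]},{"gripper":1,"offset":[-8.7,40.8,0],"rotation":[0,0,0.42]},{"gripper":1,"offset":[-11.3,46.2,0],"rotation":[0,0,0.48]}]'; python3 -c "
from h import *
a=.095;th=1.6;go(.487-.1*np.sin(a-th),-.0625+.1*np.cos(a-th),.081,a-th)"
```

```text
t: 20.85
tool_pos: [0.5762, -0.0155, 0.0811]
tool_rot: [-3.058, -0.72, 0.0]
contact_force: [-2.5, -0.3, 2.7]
opening: 0.014
grip_force: 58.9
off [-8.5, 40.9, 0.0] rot [-0.001, 0.0, 0.396] from [0.5762, -0.0155, 0.0811] rv [-3.058, -0.72, 0.0] F [-2.5, -0.3, 2.7] open 0.014 grip 58.9 t 20.85 q [-0.16, 0.08, 1.85, 0.0, 1.21, 0.95]
```

```bash
python3 -m handwheel '[{"gripper":1,"offset":[-0.2,6,0],"rotation":[0,0,0.06]},{"gripper":1,"offset":[-0.7,12,0],"rotation":[0,0,0.12]},{"gripper":1,"offset":[-1.6,17.9,0],"rotation":[0,0,0.18]},{"gripper":1,"offset":[-2.9,23.8,0],"rotation":[0,0,0.24]},{"gripper":1,"offset":[-4.5,29.6,0],"rotation":[0,0,0.3]},{"gripper":1,"offset":[-6.4,35.2,0],"rotation":[0,0,0.36]},{"gripper":1,"offset":[-8.7,40.8,0],"rotation":[0,0,0.41]},{"gripper":1,"offset":[-8.7,40.8,0],"rotation":[0,0,0.41]}]'; python3 -m handwheel '[{"gripper":1,"offset":[0,0,0],"rotation":[0,0,0]},{"gripper":1,"offset":[0,0,0],"rotation":[0,0,0]},{"gripper":1,"offset":[0,0,0],"rotation":[0,0,0]},{"gripper":1,"offset":[0,0,0],"rotation":[0,0,0]},{"gripper":1,"offset":[0,0,0],"rotation":[0,0,0]},{"gripper":1,"offset":[0,0,0],"rotation":[0,0,0]},{"gripper":1,"offset":[0,0,0],"rotation":[0,0,0]},{"gripper":1,"offset":[0,0,0],"rotation":[0,0,0]}]'; python3 -c "
from h import *
a=.095;th=1.6;go(.487-.1*np.sin(a-th),-.0625+.1*np.cos(a-th),.081,a-th)
o=ctrl.get_obs();k=o['tool_pos'][:2]-np.array([.487,-.0625]);print('gate',np.arctan2(k[0],k[1])+a,np.linalg.norm(k),o['wrist_torque'])"
```

```text
t: 21.85
tool_pos: [0.5863, -0.0551, 0.081]
tool_rot: [-3.138, -0.083, 0.002]
contact_force: [-3.4, 5.3, 4.2]
opening: 0.0144
grip_force: 59.1
t: 22.85
tool_pos: [0.5862, -0.0549, 0.081]
tool_rot: [-3.138, -0.085, 0.002]
contact_force: [-3.1, 4.3, 3.4]
opening: 0.0141
grip_force: 59.1
off [0.5, 1.1, 0.0] rot [-0.003, 0.001, -0.012] from [0.5862, -0.0549, 0.081] rv [-3.138, -0.085, 0.002] F [-3.1, 4.3, 3.4] open 0.0141 grip 59.1 t 22.85 q [-0.22, 0.11, 1.82, 0.0, 1.22, 1.3]
gate 1.5890151780675388 0.09953830116235375 [0.63078118 0.58224362 0.03898295]
```

The gate is at about 1.59 rad with the knob still pinched. The 4–5 N on the tool is the hinge spring pulling back, so I'll hand in.

```bash
python3 -c "
from station import ctrl
print(ctrl.finish_job())"
```

```text
the job is handed in; nothing more can be done
None
```

The job is handed in at about 23 s: the pin is parked, both catches were squeezed in order, and the gate is held wide open at about 1.59 rad by the knob; the hand-in gave no verdict, and I did not re-measure the tacked part, which nothing appeared to touch.

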